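# Lay out a pinning tray and poise the forceps at their mark

## Robot

A 6-joint arm with a two-finger parallel gripper is mounted at the origin on the work surface. World frame = base frame: x ahead of the robot, y to its left, z up, the work surface at z = 0. Lengths are in mm, angles in rad, forces in N, time in s.
With the tool pointing down it reaches from about 350 to 975 mm from the base axis. Payload 7.1 kg.
Tool frame: the origin (TCP) lies between the finger pads; the fingertips stand 17 mm ahead of it and the grasp point (between the pads) lies 2 mm behind it (tip_reach is the y of the fingertips in the tool frame, in mm); y points along the fingers, x is the direction in which the jaws open and shut, and the axes are right-handed (so a half turn about y gives the same grasp; the last joint's range is limited). The gripper opens to 88 mm and grips with 3 to 60 N. Pads are 20 mm wide; open, the fingers measure 115 mm over their backs; the gripper's body (75 mm by 178 mm) begins 61 mm behind the grasp point.
Start: joints at [-1.197, 0.423, 1.63, -0, 1.089, -0.019], TCP at [239.251, -577.376, 212.475] pointing down, gripper open.
Joint ranges: [-3, 3], [-0.9, 2.11], [0.09, 2.58], [-1.31, 4.45], [0.11, 2.69], [-2.54, 2.54]. Speed limits (rad/s): [2.39, 2.39, 3.01, 3.14, 3.14, 3.14].

## Interface

Orientations are given as a rotation vector (axis times angle).
In Python, from workcell import get_obs, get_image, camera_model, close_job, silhouettes, tip_of, tip_reach gives the robot as it stands. The module is installed in compiled form; this text tells all that it offers.
- The arm moves only by the tool arm_command, never from a script. Its argument "targets" is a list of rows, each a list of 4 numbers: the shift along the tool's x, y, z in mm, then the turn about the tool's y in rad. A call has 1 to 20 rows; each row shifts and turns the commanded pose from where the row before left it, along the tool's axes as they then stand; what a row does not reach is not made up. A row lasts 1/12 s, in which the tool goes at most 41.7 mm and 7.16 degrees, less where a joint would pass 70% of its speed; a pose out of reach is approached as far as the arm can. A call is refused whole if a number of a shift passes 41.7 or a number of a turn 0.125, either way. A call with a gripper value outside its range is refused whole. "gripper" is the opening in per cent of the stroke, from 0 (shut) to 100 (fully open), set as the call begins (left out, the last holds). The fingers move at their own pace and stop on an object; the grip force is fixed at half the most. Time passes only in rows, so rows that do not move let the fingers close. It gives the time, the measured TCP pose, the force and the opening at its end, in the units of the state.
- get_obs(): the state, without advancing time (a new reading comes with each control period).
- get_image(name): name is "scene" or "side" or "wrist"; returns the picture (400x640x3 uint8, blue, green, red); there is no depth.
- camera_model(name): a dict with "mtx" (3x3 intrinsics, pixels), "position" and "orientation" of the camera in the world. Camera axes: x right, y up, looking along -z (the intrinsics and any distortion apply to the point x, -y, -z); pixel columns grow to the right and rows downward; lengths in mm; the calibration is good to about 2 mm. A picture is of the moment at which its call begins: read the wrist's pose just before it. camera_model takes no time and is no camera call; for the wrist camera it gives the pose at the moment of the call.
- close_job(): hands the job in, once; it reports no verdict.
Trained networks look in the newest picture that a camera, given by its name, has taken for a name from the list of things; names that differ only in an ending like _2 or _b are one class to them, and where a whole thing is asked for, a point or a joint stands for the part that bears it (a point fixed in the world has none). Each returns a list of dicts, best first, with "conf" (0 to 1); they miss things now and then, are a little off and sometimes report something else, mostly with a low value. They report only what shows in the picture. A call takes as long as a camera call. They do not tell look-alikes from the thing itself.
- silhouettes(camera, thing): "pixels" (400x640 bool, what is visible of it) and "at" ([column, row] in pixels, amid what is visible of it).
- tip_of(camera, thing): "at" ([column, row] in pixels: a listed point, or the origin of a listed thing).
The state is a dict: "t": time; "qpos": joint angles; "qvel": joint speeds; "joint_torque": joint torques, N m; "ee_pos": TCP position; "orientation": TCP orientation; "ft_force": force on the tool from outside, world axes, zero at the start; "moment": the same for the moment, N m; "width": finger opening in mm.
Only numpy, scipy, OpenCV 4.12 (cv2) and the standard library are available. Lean on these libraries where they do the work, as an engineer would, in place of code of your own. Each camera call takes 0.05 s, during which the arm holds its last target. There are 200 camera calls.

## Task

Set up for pinning: stand the pin vial, the stepped wooden block and the cork block with the beetle upright on the floor of the white tray, in any order. Then pick up the sprung forceps by their blue grips and squeeze them until the swinging limb stands over the green mark (tips about 14 mm apart, never letting the tips close together), and finish while still holding them steady at that gap, roughly level, with the tips over the tray and about 15 cm above the bench. Leave the dishes, bottle, loupe, pad and brush where they are.

Things in the scene. Friction and masses are not known exactly. Their poses are not given: they have to be found in the camera images.
- tray: white open tray, fixed to the bench, 240 (its x) x 140 (its y) x 30 mm high, walls and floor 4 mm thick; origin at the centre of its underside
- tray_in (a point): centre of the tray's inner floor, 4 mm above the bench; axes as the tray's (x along its length)
- vial_center (a point): centre of the pin vial: upright clear round vial with an orange cap, 28 mm diameter (cap 30 mm), 58 mm high; the point is 29 mm above its foot
- step_block_center (a point): stepped wooden pinning block, 72 mm long (x), 30 mm wide (y), in three 24 mm steps that are 18, 28 and 38 mm high, highest at +x; the point is over the middle of its underside, 14 mm up, halfway up the middle step
- beetle_block_center (a point): cork block 52 (x) x 36 (y) x 30 mm high with a green beetle about 12 mm high and its pin (22 mm high) on its top; the point is the centre of the cork, 15 mm above its underside
- forceps: sprung steel forceps with blue grip plates, lying flat on the bench, 210 mm long, 20 mm high, 70 g; origin on its underside at mid-length. +x to the tips, tail hinge at x = -100 mm (vertical axis), z up. The limb at +y is fixed in this frame, the one at -y swings on the hinge. It balances near the grip plates
- forceps_mark (a point): centre of the 6 mm green mark on the white strip fixed across the forceps at x = 60 mm, just below the limbs. At the wanted gap the swinging limb, with a red pointer on its top, stands right over it
- forceps_grip (a point): middle of the grip once squeezed to the mark: x = 5 mm, 10 mm above the underside, axes as the forceps'. Blue grip plates 44 mm long (x), 20 mm high. The fixed plate's outer face is always 17 mm to +y of this point, parallel to x; the swinging one's is about 34 mm to -y (turned 0.16 rad) when open. At the mark both are parallel, 34 mm apart, wherever pinched
- forceps_tip_fixed (a point): inner face of the tip of the fixed limb, 94 mm ahead of the grip point, 10 mm above the underside of the forceps
- forceps_tip_moving (a point): inner face of the tip of the swinging limb; its distance from the fixed tip is the tip gap: about 46 mm open, 14 mm at the mark
- forceps_limb (a joint): angle of the swinging limb, rad: 0 open, 0.16 at the middle of the green mark, 0.225 tips almost closed. The tip gap shrinks by 2 mm per 0.01 rad and the width over the grips by about 1 mm per 0.01 rad. It springs open: pinching the grips takes about 3 N to start and 8 N at the mark
- dish_a: bystander: one of two round clear dishes of pins, 90 mm across, 15 mm high; at the far side of the bench. Origin: centre of its underside
- dish_b: bystander: the second clear dish of pins, same size, at the near right
- glue_bottle: bystander: small white bottle, yellow cap, 36 mm diameter, 75 mm high; origin at the centre of its underside
- loupe: bystander: black standing loupe, 38 mm diameter, 30 mm high; origin at the centre of its underside
- eraser_pad: bystander: yellow pad 50 x 30 x 12 mm; origin at the centre of its underside
- fine_brush: bystander: thin red-handled artist's brush, 160 mm long, lying at the right; origin under its middle
Mind the look-alikes: they are no part of the job. Leave any purple look-alike of the forceps alone.

How it is judged (in metres and radians):
On the way, in this order (a step that is already met when the one before it is completed fails the run):
1. vial, stepped block and beetle block all stand upright on the tray's floor (x of vial_center in the frame of tray_in between -0.11 and 0.11 m and y of vial_center in the frame of tray_in between -0.06 and 0.06 m and z of vial_center in the frame of tray_in between 0.023 and 0.035 m and angle between each of vial_center, step_block_center, beetle_block_center's own z axis and vertical below 0.2 rad and x of step_block_center in the frame of tray_in between -0.11 and 0.11 m and y of step_block_center in the frame of tray_in between -0.06 and 0.06 m and z of step_block_center in the frame of tray_in between 0.008 and 0.02 m and x of beetle_block_center in the frame of tray_in between -0.11 and 0.11 m and y of beetle_block_center in the frame of tray_in between -0.06 and 0.06 m and z of beetle_block_center in the frame of tray_in between 0.009 and 0.021 m), for 0.2 s.
2. forceps held level over the tray, off the bench, tip gap at the mark and steady for one second (distance between forceps_tip_fixed and forceps_tip_moving between 0.01 and 0.018 m and velocity of joint forceps_limb between -0.08 and 0.08 rad/s and height (world z) of forceps_grip between 0.09 and 0.3 m and height (world z) of forceps_tip_fixed above 0.08 m and angle between forceps_grip's own z axis and vertical below 0.35 rad and x of forceps_tip_fixed in the frame of tray_in between -0.12 and 0.12 m and y of forceps_tip_fixed in the frame of tray_in between -0.07 and 0.07 m and contact force between forceps and the fingers above 0.3 N and contact force between forceps and tray below 0.05 N), for 1 s.
At the end, for the whole second after the job is handed in: All three stand on the tray's floor (centres within the walls, height within 6 mm, tilt under 0.2 rad); the gripper holds the forceps steady, tip gap 10 to 18 mm, tilt under 0.35 rad, fixed tip over the tray and over 80 mm up, grip 90 to 300 mm up, clear of the tray (all of step 1 and all of step 2); the arm keeps its last pose, push and grip.
It fails at once if the forceps' tips close together (gap under 4 mm) (distance between forceps_tip_fixed and forceps_tip_moving below 0.004 m).
It fails at once if a bystander (dish, bottle, loupe, pad or brush) pushed more than 30 mm (distance of any of dish_a, dish_b, glue_bottle, loupe, eraser_pad, fine_brush from where it was at the start of the episode above 0.03 m).
It also fails if it takes over 72 s, if anything falls off the work surface, if the arm or the gripper's body presses on something with over 40 N, if the wrist force passes 120 N, or if a joint passes its speed limit or range.

## Working session

There is one attempt and no reset: what is moved stays moved. The work goes in short steps, Python scripts to look and compute and a tool call to move; the robot and the scene stay as the last step left them, time stands still between calls to the robot, and variables do not carry over. Pictures are saved under pics/ and viewed, about 8 in all and at most 12, crops included, and the job is handed in when it is done.

Besides the shell and the picture viewer there is one more tool, called after "Emit:" in YAML: its name, and indented under it one key for each argument. arm_command: Moves the arm, as the interface text tells. Its arguments: {"type":"object","properties":{"targets":{"type":"array","items":{"type":"array","items":{"type":"number"}}},"gripper":{"type":"number"}},"required":["targets"]}

```bash
mkdir -p pics
cat > h.py <<'E'
import numpy as np, cv2
from scipy.spatial.transform import Rotation as R
from workcell import *
def rot(o):
    o=np.array(o,float)
    return o if o.shape==(3,3) else (R.from_quat(o).as_matrix() if o.size==4 else R.from_rotvec(o).as_matrix())
def ray(cam,px,cm=None):
    m=cm or camera_model(cam); K=np.array(m['mtx'])
    d=np.linalg.inv(K)@[px[0],px[1],1]; d=rot(m['orientation'])@(d*[1,-1,-1])
    return np.array(m['position'],float),d
def onz(cam,px,z,cm=None):
    p,d=ray(cam,px,cm); return p+d*(z-p[2])/d[2]
def proj(cam,P,cm=None):
    m=cm or camera_model(cam); v=rot(m['orientation']).T@(np.array(P,float)-m['position'])
    q=np.array(m['mtx'])@(v*[1,-1,-1]); return q[:2]/q[2]
E
python3 - <<'E'
from h import *
for c in ['scene','side']:
    cv2.imwrite(f'pics/{c}0.png',get_image(c)); print(c,camera_model(c))
Z={'tray_in':4,'vial_center':29,'step_block_center':14,'beetle_block_center':15,'forceps':0,'forceps_grip':10,'forceps_mark':5,'forceps_tip_fixed':10,'forceps_tip_moving':10,'dish_a':0,'glue_bottle':0,'loupe':0,'eraser_pad':0,'fine_brush':0}
for c in ['scene','side']:
  for n,z in Z.items():
    for d in tip_of(c,n)[:3]: print(c,n,round(d['conf'],2),np.round(d['at']),onz(c,d['at'],z).round())
o=get_obs();print(o)
E
```

```text
scene {'mtx': array([[416.52441998,   0.        , 317.8493709 ],
       [  0.        , 416.52441998, 199.7196915 ],
       [  0.        ,   0.        ,   1.        ]]), 'position': array([1162.20850413,  776.71200703,  732.90892094]), 'orientation': array([0.41319086, 1.20309483, 2.19273475])}
side {'mtx': array([[437.73893396,   0.        , 321.35496991],
       [  0.        , 437.73893396, 202.12532607],
       [  0.        ,   0.        ,   1.        ]]), 'position': array([  403.46351964, -1046.08927507,   765.39199026]), 'orientation': array([ 0.93190119, -0.05704247, -0.09297304])}
scene vial_center 0.63 [303. 192.] [ 483. -143.   29.]
scene vial_center 0.22 [289. 284.] [764. 168.  29.]
scene step_block_center 0.62 [264. 181.] [ 527. -307.   14.]
scene beetle_block_center 0.77 [256. 214.] [ 656. -151.   15.]
scene beetle_block_center 0.6 [305. 193.] [ 471. -149.   15.]
scene forceps 0.8 [479. 233.] [209. 328.   0.]
scene forceps 0.69 [311. 230.] [568.   2.   0.]
scene forceps_grip 0.96 [308. 229.] [579.   6.  10.]
scene forceps_grip 0.92 [480. 230.] [207. 327.  10.]
scene force
[... 1831 characters left out ...]
]
side fine_brush 0.68 [376. 222.] [ 658. -125.    0.]
{'t': 1.5, 'qpos': array([-1.19700451e+00,  4.23123810e-01,  1.62989615e+00, -3.00263958e-05,
        1.08860747e+00, -1.90162407e-02]), 'qvel': array([-0.00140035, -0.00024152,  0.00133703,  0.00134662, -0.0005731 ,
       -0.00054402]), 'joint_torque': array([ 6.70977079e-05, -5.44569433e+01, -2.74040544e+01,  6.43760338e-02,
        1.68467261e-02, -2.93802145e-05]), 'ee_pos': array([ 239.23970504, -577.3783933 ,  212.46169802]), 'orientation': array([-1.36981402,  0.91519366, -0.91512161]), 'ft_force': array([ 0.15997328, -0.29692137,  0.13543502]), 'moment': array([-0.00794398,  0.00490669,  0.03632182]), 'width': 87.74536203603876}
```

View pics/scene0.png

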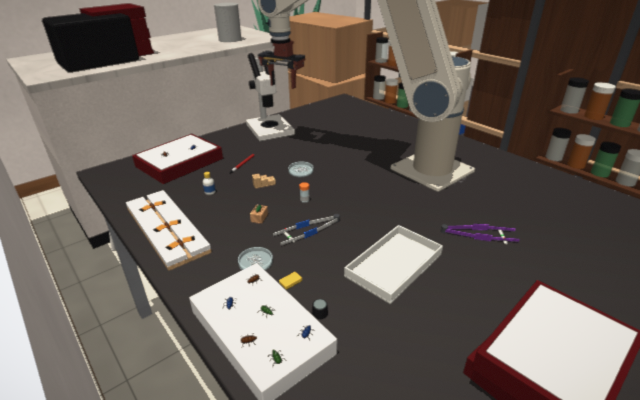

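View pics/side0.png

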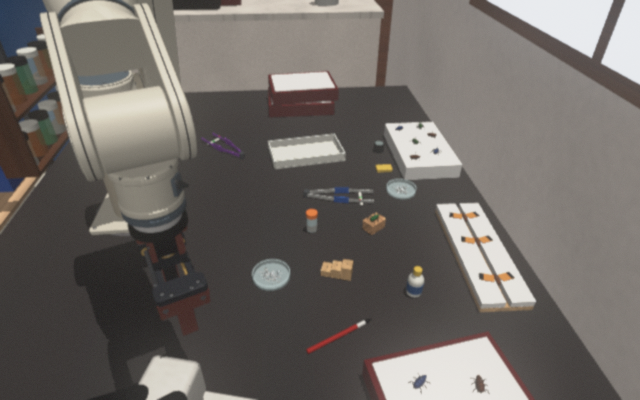

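Run:
```python
from h import *
print(rot(get_obs()['orientation']).round(3))
```

```text
[[ 0.383 -0.     0.924]
 [-0.924  0.     0.383]
 [-0.    -1.    -0.   ]]
```

Seen: the blue forceps at scene (308,229) are the ones I want. The look-alike is the purple pair at (480,230). The vial with the orange cap is at (304,192), the step block at (264,181), the beetle block at (258,214) and the tray at (395,263). I can ignore the big box lids with insects.

```bash
cat >> h.py <<'E'
def plan(P,yaw,n=None,grasp=False):
    """rows to bring TCP to P (mm) with tool x heading yaw (mod pi), tool pointing down"""
    o=get_obs(); p=np.array(o['ee_pos']); M=rot(o['orientation']); y0=np.arctan2(M[1,0],M[0,0])
    dy=(yaw-y0+np.pi/2)%np.pi-np.pi/2
    q6=o['qpos'][5]
    dp=np.array(P,float)-p
    n=n or int(max(np.ceil(np.linalg.norm(dp)/38),np.ceil(abs(dy)/.12),1)); rows=[]
    t=-round(dy/n,3)
    y=y0; c=p.copy()
    for i in range(n):
        d=(np.array(P)-c)/(n-i); X=np.array([np.cos(y),np.sin(y),0]); Z=np.array([-np.sin(y),np.cos(y),0])
        r=[round(float(d@X)),round(float(-d[2])),round(float(d@Z))]
        c=c+r[0]*X+r[2]*Z-[0,0,r[1]]; y-=t; rows.append(r+[t])
    print('t',round(o['t'],2),'pos',p.round(),'yaw',round(y0,3),'dyaw',round(dy,3),'q6',round(q6,2)); print(str(rows).replace(' ',''))
E
python3 - <<'E'
from h import *
print(camera_model('wrist'))
for d in silhouettes('scene','tray_in')[:1]+silhouettes('scene','tray')[:1]:
    print('tray',d['conf'],d['at'])
    ys,xs=np.nonzero(d['pixels']); r=cv2.minAreaRect(np.array([onz('scene',(x,y),15)[:2] for x,y in zip(xs,ys)],np.float32)); print(r)
plan([540,-230,330],-1.571)
E
```

```text
{'mtx': array([[285.80444792,   0.        , 323.2190826 ],
       [  0.        , 285.80444792, 198.78596557],
       [  0.        ,   0.        ,   1.        ]]), 'position': array([ 305.98199451, -550.11379471,  384.55088126]), 'orientation': array([-0.23943041,  0.15889381, -1.17157983])}
tray 0.61 [392.3, 261.0]Traceback (most recent call last):
  File "<stdin>", line 5, in <module>
  File "h.py", line 12, in onz
    p,d=ray(cam,px,cm); return p+d*(z-p[2])/d[2]
        ~~~^^^^^^^^^^^
  File "h.py", line 8, in ray
    m=cm or camera_model(cam); K=np.array(m['mtx'])
            ~~~~~~~~~~~~^^^^^
ValueError: time passes only in moves, steps and waits
```

Run:
```python
from h import *
cm=camera_model('scene')
d=silhouettes('scene','tray_in')
if d:
    d=d[0]; ys,xs=np.nonzero(d['pixels']); r=cv2.minAreaRect(np.array([onz('scene',(x,y),15,cm)[:2] for x,y in zip(xs,ys)],np.float32)); print(d['conf'],r)
plan([540,-200,330],-1.571)
```

```text
0.61 ((494.0595703125, 257.3668212890625), (274.3488464355469, 162.37039184570312), 8.434478759765625)
t 1.65 pos [ 239. -577.  212.] yaw -1.178 dyaw -0.393 q6 -0.02
[[-17,-8,30,np.float64(0.028)],[-17,-8,30,np.float64(0.028)],[-18,-8,29,np.float64(0.028)],[-19,-9,29,np.float64(0.028)],[-20,-8,28,np.float64(0.028)],[-21,-9,28,np.float64(0.028)],[-22,-8,27,np.float64(0.028)],[-22,-9,26,np.float64(0.028)],[-23,-8,26,np.float64(0.028)],[-24,-9,25,np.float64(0.028)],[-24,-8,24,np.float64(0.028)],[-25,-9,24,np.float64(0.028)],[-26,-8,23,np.float64(0.028)],[-26,-9,22,np.float64(0.028)]]
```

Emit:
arm_command:
  targets:
    - [-17, -8, 30, 0.028]
    - [-17, -8, 30, 0.028]
    - [-18, -8, 29, 0.028]
    - [-19, -9, 29, 0.028]
    - [-20, -8, 28, 0.028]
    - [-21, -9, 28, 0.028]
    - [-22, -8, 27, 0.028]
    - [-22, -9, 26, 0.028]
    - [-23, -8, 26, 0.028]
    - [-24, -9, 25, 0.028]
    - [-24, -8, 24, 0.028]
    - [-25, -9, 24, 0.028]
    - [-26, -8, 23, 0.028]
    - [-26, -9, 22, 0.028]
    - [0, 0, 0, 0]
    - [0, 0, 0, 0]
  gripper: 100

```text
t: 2.98
ee_pos: [541.3, -198.8, 330.8]
orientation: [-1.211, 1.205, -1.207]
ft_force: [0.1, -0.6, -0.3]
width: 87.9
```

```bash
sed -i "s/t=-round(dy\/n,3)/t=-round(float(dy\/n),3)/" h.py
python3 - <<'E'
from h import *
cm=camera_model('wrist'); im=get_image('wrist'); cv2.imwrite('pics/w1.png',im)
print(get_obs()['ee_pos'],cm['position'],rot(cm['orientation']).round(2).tolist())
Z={'vial_center':29,'step_block_center':14,'beetle_block_center':15,'forceps_grip':10,'forceps_mark':5,'forceps_tip_fixed':10,'forceps_tip_moving':10}
for n,z in Z.items():
    for d in tip_of('wrist',n)[:2]: print(n,round(d['conf'],2),np.round(d['at']),onz('wrist',d['at'],z,cm).round(1))
for n,z in [('step_block_center',28),('beetle_block_center',30),('vial_center',58),('forceps',10)]:
    for d in silhouettes('wrist',n)[:2]:
        ys,xs=np.nonzero(d['pixels']); r=cv2.minAreaRect(np.array([onz('wrist',(x,y),z,cm)[:2] for x,y in zip(xs,ys)],np.float32)); print(n,round(d['conf'],2),np.round(d['at']),r)
E
```

```text
[ 540.29049261 -199.66405897  330.30467586] [ 613.43037533 -199.02933892  502.98372566] [[0.0, 0.96, 0.27], [-1.0, 0.0, 0.0], [0.0, -0.27, 0.96]]
vial_center 0.63 [289. 198.] [ 483.  -140.9   29. ]
step_block_center 0.89 [390. 173.] [ 524.5 -315.2   14. ]
beetle_block_center 0.72 [295.  96.] [ 650.5 -154.5   15. ]
forceps_grip 0.75 [201. 140.] [580.6   7.   10. ]
forceps_mark 0.85 [210. 105.] [635.9 -12.6   5. ]
forceps_tip_fixed 0.71 [196.  79.] [675.1   5.   10. ]
forceps_tip_fixed 0.2 [436.  69.] [ 691.4 -379.9   10. ]
forceps_tip_moving 0.63 [225.  88.] [662.5 -41.6  10. ]
forceps_tip_moving 0.29 [287. 201.] [ 473.5 -135.1   10. ]
step_block_center 0.73 [388. 173.] ((525.3351440429688, -311.0894470214844), (38.371742248535156, 71.51522827148438), 67.36597442626953)
beetle_block_center 0.69 [294.  98.] ((645.8825073242188, -152.35484313964844), (56.04779052734375, 37.386600494384766), 35.68751907348633)
vial_center 0.7 [288. 199.] ((484.8183898925781, -143.7917022705078), (29.367956161499023, 41.937564849853516), 75.39679718017578)
vial_center 0.51 [185.  20.] ((738.9921875, -7.529064178466797), (60.11286163330078, 82.65936279296875), 0.2190118432044983)
forceps 0.67 [193. 140.] ((569.3162231445312, -2.3618087768554688), (63.75307083129883, 209.53172302246094), 76.47518157958984)
```

View pics/w1.png

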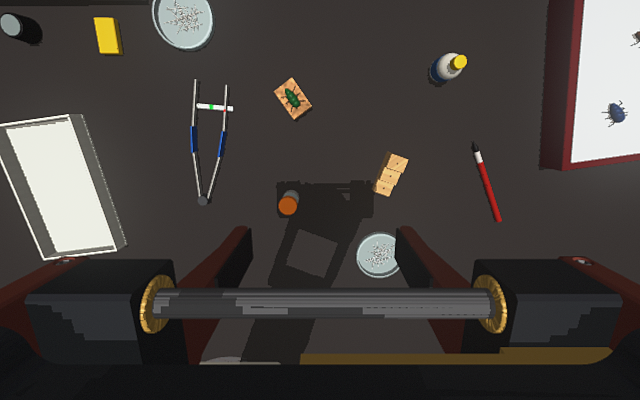

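Wrist view: the step block is at (390,173) with its tall end up-right. The beetle block is at (293,98), the vial at (289,200), the blue forceps at (208,140) with tips up, and the tray lower left. These agree with the networks, so I'm starting with the step block.

Run:
```python
from h import *
cm=camera_model('wrist')
c=[onz('wrist',p,30,cm)[:2].round() for p in [(83,113),(127,247),(45,260)]]
print(c,np.linalg.norm(c[0]-c[1]),np.linalg.norm(c[1]-c[2]),np.arctan2(*(c[0]-c[1])[::-1]), np.arctan2(*(c[1]-c[2])[::-1]))
plan([525,-312,70],1.176)
```

```text
[array([623., 179.]), array([392., 152.]), array([366., 305.])] 232.57256931977167 155.1934276958918 0.1163551652068748 -1.4024696939770995
t 3.58 pos [ 540. -200.  330.] yaw -1.57 dyaw -0.395 q6 1.19
[[14,33,-2,0.049],[14,32,-1,0.049],[14,33,-1,0.049],[14,32,0,0.049],[14,33,1,0.049],[14,32,2,0.049],[14,33,2,0.049],[14,32,3,0.049]]
```

Emit:
arm_command:
  targets:
    - [14, 33, -2, 0.049]
    - [14, 32, -1, 0.049]
    - [14, 33, -1, 0.049]
    - [14, 32, 0, 0.049]
    - [14, 33, 1, 0.049]
    - [14, 32, 2, 0.049]
    - [14, 33, 2, 0.049]
    - [14, 32, 3, 0.049]
    - [0, 24, 0, 0]
    - [0, 24, 0, 0]
    - [0, 0, 0, 0]

```text
t: 4.5
ee_pos: [522.1, -310.4, 17.9]
orientation: [-1.001, 1.499, -1.486]
ft_force: [-0.8, 0.4, 0.1]
width: 88.2
```

Emit:
arm_command:
  targets:
    - [0, -4, 3, 0]
    - [0, 0, 0, 0]
    - [0, 0, 0, 0]
    - [0, 0, 0, 0]
    - [0, 0, 0, 0]
    - [0, 0, 0, 0]
    - [0, 0, 0, 0]
  gripper: 10

```text
t: 5.08
ee_pos: [528.1, -313.0, 27.1]
orientation: [-0.998, 1.49, -1.492]
ft_force: [-0.5, -0.3, 0.6]
width: 44.8
```

Emit:
arm_command:
  targets:
    - [0, 5, -2, 0]
    - [0, 0, 0, 0]
    - [0, 0, 0, 0]
    - [0, 0, 0, 0]
    - [0, 0, 0, 0]
    - [0, 0, 0, 0]

```text
t: 5.58
ee_pos: [526.1, -312.2, 21.5]
orientation: [-0.998, 1.491, -1.491]
ft_force: [-0.0, 1.3, 0.2]
width: 9.4
```

Run:
```python
from h import *
o=get_obs();print(o['t'],o['ee_pos'],o['width'])
plan([o['ee_pos'][0],o['ee_pos'][1],110],-1.966)
```

```text
5.5833 [ 526.07560614 -312.1885909    21.45756121] 9.423613094249601
t 5.58 pos [ 526. -312.   21.] yaw -1.962 dyaw -0.004 q6 1.41
[[0,-30,0,0.001],[0,-29,0,0.001],[0,-30,0,0.001]]
```

Emit:
arm_command:
  targets:
    - [0, -30, 0, 0]
    - [0, -30, 0, 0]
    - [0, -30, 0, 0]
    - [0, 0, 0, 0]
    - [0, 0, 0, 0]
  gripper: 100

```text
t: 6.0
ee_pos: [527.2, -313.0, 113.4]
orientation: [-0.996, 1.487, -1.494]
ft_force: [-0.4, 1.3, 0.0]
width: 39.1
```

Run:
```python
from h import *
cm=camera_model('wrist'); im=get_image('wrist'); cv2.imwrite('pics/w2.png',im)
print(get_obs()['ee_pos'],get_obs()['width'],cm['position'])
for d in tip_of('wrist','step_block_center')[:2]: print(round(d['conf'],2),np.round(d['at']),onz('wrist',d['at'],14,cm).round(1))
for d in silhouettes('wrist','step_block_center')[:2]:
        ys,xs=np.nonzero(d['pixels']); r=cv2.minAreaRect(np.array([onz('wrist',(x,y),28,cm)[:2] for x,y in zip(xs,ys)],np.float32)); print(round(d['conf'],2),np.round(d['at']),r)
print(proj('wrist',get_obs()['ee_pos'],cm))
```

```text
[ 526.16715733 -312.31420492  111.85202857] 42.854707209806776 [ 593.42290249 -341.04219618  285.79508568]
0.97 [332. 200.] [ 520.6 -321.3   14. ]
0.62 [332. 194.] ((526.4092407226562, -321.641845703125), (30.31279754638672, 69.62422943115234), 72.72541809082031)
0.38 [ 43. 223.] ((616.1769409179688, -59.229862213134766), (22.9427433013916, 93.47825622558594), 76.0536880493164)
[321.07058348 237.43365143]
```

View pics/w2.png

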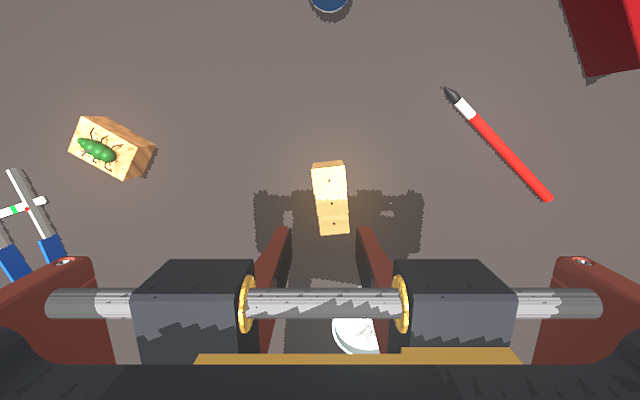

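Wrist view: the step block is still on the bench at (332,200), between but below the fingers, and it was not lifted. I'll cross-check its position in the other cameras.

Run:
```python
from h import *
print(rot(get_obs()['orientation']).round(3))
S={}
for c in ['scene','side']:
    im=get_image(c); S[c]=im; cm=camera_model(c)
    for d in tip_of(c,'step_block_center')[:2]: print(c,round(d['conf'],2),np.round(d['at']),onz(c,d['at'],14,cm).round(1))
    print(proj(c,get_obs()['ee_pos'],cm))
a=cv2.resize(S['scene'][90:240,190:340],(400,400)); b=cv2.resize(S['side'][180:330,260:410],(400,400))
cv2.imwrite('pics/c1.png',np.hstack([a,b]))
```

```text
[[-0.381 -0.002  0.924]
 [-0.924  0.001 -0.381]
 [-0.    -1.    -0.002]]
scene 0.47 [264. 181.] [ 529.6 -304.9   14. ]
[261.07759984 155.1509973 ]
side 0.79 [336. 272.] [ 521.3 -319.2   14. ]
[338.51409716 239.57258361]
```

View pics/c1.png

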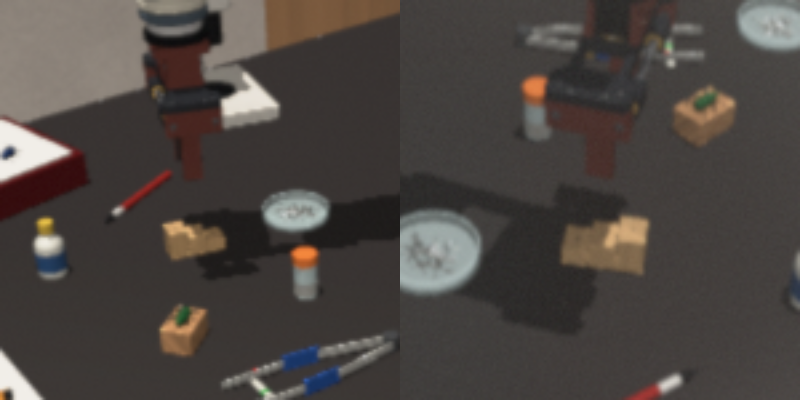

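Crop: the step block sits upright below the raised gripper, barely shifted. I'll regrasp it, centred on (523,-320), and check the grip before lifting.

Run:
```python
from h import *
plan([523,-320,20],1.25,5)
```

```text
t 6.35 pos [ 525. -312.  110.] yaw -1.962 dyaw 0.07 q6 1.41
[[2,18,0,-0.014],[2,18,0,-0.014],[2,18,0,-0.014],[1,18,0,-0.014],[2,18,1,-0.014]]
```

Emit:
arm_command:
  targets:
    - [2, 0, 0, -0.014]
    - [2, 0, 0, -0.014]
    - [2, 18, 0, -0.014]
    - [1, 18, 0, -0.014]
    - [2, 18, 0, -0.014]
    - [0, 18, 0, 0]
    - [0, 18, 0, 0]
    - [0, 0, 0, 0]
    - [0, 0, 0, 0]
  gripper: 100

```text
t: 7.1
ee_pos: [522.1, -320.3, 20.7]
orientation: [-1.041, 1.444, -1.44]
ft_force: [-0.1, 0.2, 0.3]
width: 87.7
```

Emit:
arm_command:
  targets:
    - [0, 0, 0, 0]
    - [0, 0, 0, 0]
    - [0, 0, 0, 0]
    - [0, 0, 0, 0]
    - [0, 0, 0, 0]
    - [0, 0, 0, 0]
    - [0, 0, 0, 0]
    - [0, 0, 0, 0]
    - [0, 0, 0, 0]
    - [0, 0, 0, 0]
  gripper: 25

```text
t: 7.93
ee_pos: [522.8, -320.5, 21.5]
orientation: [-1.04, 1.442, -1.442]
ft_force: [0.7, -0.1, 0.0]
width: 24.5
```

Run:
```python
from h import *
o=get_obs();print(o['t'],o['ee_pos'],o['width'],o['ft_force'])
w=get_image('wrist')
s=get_image('side')
cv2.imwrite('pics/c2.png',np.hstack([w[100:300,170:470],cv2.resize(s[220:300,280:400],(300,200))]))
```

```text
7.9333 [ 522.83608174 -320.49599907   21.45297452] 24.46741325628319 [ 0.71707538 -0.07307265  0.03999494]
```

View pics/c2.png

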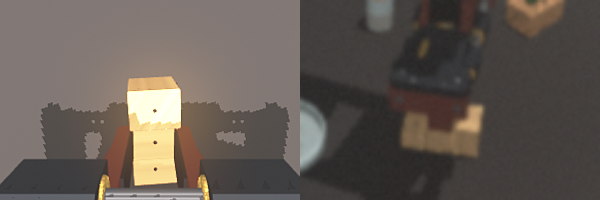

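Emit:
arm_command:
  targets:
    - [0, 0, 0, 0]
    - [0, 0, 0, 0]
    - [0, -10, 0, 0]
    - [0, -20, 0, 0]
    - [0, -20, 0, 0]
    - [0, 0, 0, 0]

```text
t: 8.53
ee_pos: [525.0, -322.1, 75.6]
orientation: [-1.038, 1.436, -1.446]
ft_force: [0.6, -0.4, 0.9]
width: 21.9
```

Run:
```python
from h import *
o=get_obs();print(o['t'],o['ee_pos'],o['width'],o['ft_force'])
w=get_image('wrist')
s=get_image('side')
cv2.imwrite('pics/c3.png',np.hstack([w[100:300,170:470],cv2.resize(s[200:300,270:420],(300,200))]))
```

```text
8.5333 [ 525.00383492 -322.08110723   75.55945554] 21.939544669258556 [ 0.64909064 -0.39602039  0.9122489 ]
```

View pics/c3.png

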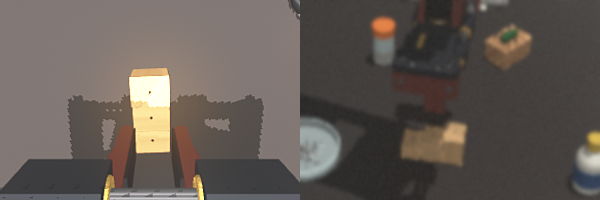

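Run:
```python
from h import *
print(tip_reach() if callable(tip_reach) else tip_reach)
cm=camera_model('side'); 
for z in (112,95,80): print(proj('side',(526,-312,z),cm))
cw=camera_model('wrist'); o=get_obs(); M=rot(o['orientation']); p=o['ee_pos']
for s in [(0,0,0),(0,17,0),(11,17,0),(-11,17,0),(11,17,10),(0,17,10)]: print(s,proj('wrist',p+M@np.array(s,float),cw).round())
d=silhouettes('wrist','step_block_center')
for q in d[:1]:
    ys,xs=np.nonzero(q['pixels']); print(q['conf'],xs.min(),xs.max(),ys.min(),ys.max()); r=cv2.minAreaRect(np.array([onz('wrist',(x,y),28,cw)[:2] for x,y in zip(xs,ys)],np.float32)); print(r)
for d in tip_of('wrist','step_block_center')[:1]: print(d, onz('wrist',d['at'],14,cw))
```

```text
17.0
[338.81000226 239.03887107]
[338.56698136 244.6662226 ]
[338.35661445 249.53744366]
(0, 0, 0) [322. 236.]
(0, 17, 0) [322. 226.]
(11, 17, 0) [337. 226.]
(-11, 17, 0) [306. 226.]
(11, 17, 10) [338. 213.]
(0, 17, 10) [322. 213.]
0.71 299 340 167 252
((525.8360595703125, -320.1734619140625), (31.283397674560547, 71.17802429199219), 73.19351959228516)
{'at': [322.4, 210.4], 'conf': 0.67} [ 521.86866633 -320.94519254   14.        ]
```

Run:
```python
import cv2,numpy as np
a=cv2.imread('pics/c2.png'); b=cv2.imread('pics/c3.png')
f=lambda i:cv2.resize(i,(400,300),interpolation=cv2.INTER_CUBIC)
cv2.imwrite('pics/z.png',np.vstack([np.hstack([f(a[95:195,85:220]),f(a[60:180,380:500])]),np.hstack([f(b[60:200,85:220]),f(b[60:180,380:500])])]))
```

```text
(no output)
```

View pics/z.png

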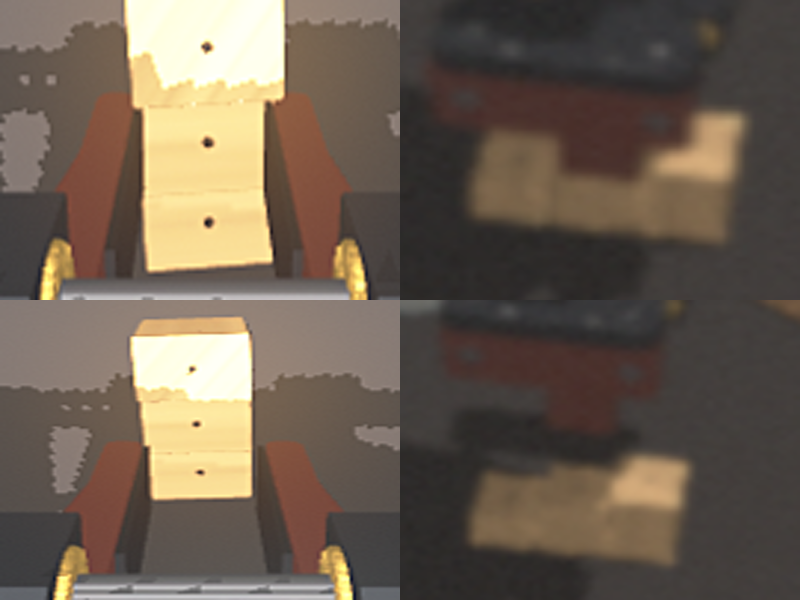

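Run:
```python
from h import *
cm=camera_model('side')
for y in (-320,-335,-345):
  for z in (75,58,28,20,4,0): print(y,z,proj('side',(523,y,z),cm).round(1))
```

```text
-320 75 [337.5 253.6]
-320 58 [337.2 259. ]
-320 28 [336.8 268.3]
-320 20 [336.7 270.7]
-320 4 [336.5 275.5]
-320 0 [336.5 276.6]
-335 75 [338.4 258.2]
-335 58 [338.1 263.6]
-335 28 [337.7 272.9]
-335 20 [337.6 275.3]
-335 4 [337.4 280.1]
-335 0 [337.3 281.3]
-345 75 [339.  261.3]
-345 58 [338.7 266.7]
-345 28 [338.3 276. ]
-345 20 [338.2 278.4]
-345 4 [338.  283.2]
-345 0 [337.9 284.4]
```

The picture shows the fingers ended above the block's middle step. From the side camera, the fingertips stand about 8 mm above the reported TCP, not 17 mm below it as stated. So the tool's stated reach is about 24 mm too long, and I need to go deeper, watching the force.

Emit:
arm_command:
  targets:
    - [0, 0, 0, 0]
    - [0, 0, 0, 0]
    - [0, 0, 0, 0]
    - [0, 0, 0, 0]
    - [0, 0, 0, 0]
    - [0, 20, 0, 0]
    - [0, 20, 0, 0]
    - [0, 15, 0, 0]
    - [0, 0, 0, 0]
  gripper: 70

```text
t: 9.48
ee_pos: [520.9, -319.3, 13.6]
orientation: [-1.042, 1.446, -1.438]
ft_force: [-0.3, -0.2, -0.7]
width: 61.5
```

Emit:
arm_command:
  targets:
    - [0, 4, 0, 0]
    - [0, 4, 0, 0]
    - [0, 0, 0, 0]

```text
t: 9.73
ee_pos: [523.1, -320.7, 8.6]
orientation: [-1.04, 1.441, -1.442]
ft_force: [-0.4, 0.2, 0.7]
width: 60.9
```

Emit:
arm_command:
  targets:
    - [0, 3, 0, 0]
    - [0, 3, 0, 0]
    - [0, 0, 0, 0]

```text
t: 9.98
ee_pos: [522.8, -320.6, 2.4]
orientation: [-1.04, 1.442, -1.442]
ft_force: [0.1, 0.3, -0.3]
width: 61.5
```

Emit:
arm_command:
  targets:
    - [0, 3, 0, 0]
    - [0, 1, 0, 0]
    - [0, 0, 0, 0]
    - [0, 0, 0, 0]
    - [0, 0, 0, 0]
    - [0, 0, 0, 0]
    - [0, 0, 0, 0]
  gripper: 20

```text
t: 10.57
ee_pos: [522.9, -320.6, -1.5]
orientation: [-1.04, 1.442, -1.442]
ft_force: [0.1, -0.3, -0.1]
width: 29.9
```

Run:
```python
from h import *
plan([460,235,150],-1.44,18)
```

```text
t 10.57 pos [ 523. -321.   -1.] yaw -1.892 dyaw 0.452 q6 1.32
[[-28,-8,-13,-0.025],[-29,-8,-12,-0.025],[-29,-8,-12,-0.025],[-29,-8,-11,-0.025],[-29,-9,-10,-0.025],[-30,-8,-9,-0.025],[-30,-9,-9,-0.025],[-30,-8,-8,-0.025],[-30,-9,-7,-0.025],[-30,-8,-6,-0.025],[-31,-9,-6,-0.025],[-31,-8,-5,-0.025],[-31,-9,-4,-0.025],[-31,-8,-4,-0.025],[-31,-9,-3,-0.025],[-31,-8,-2,-0.025],[-30,-9,-1,-0.025],[-31,-8,0,-0.025]]
```

Emit:
arm_command:
  targets:
    - [0, -20, 0, 0]
    - [0, -30, 0, 0]
    - [0, -35, 0, 0]
    - [0, -35, 0, 0]
    - [-28, -10, -13, -0.025]
    - [-29, -10, -12, -0.025]
    - [-29, -10, -12, -0.025]
    - [-29, 0, -11, -0.025]
    - [-29, 0, -10, -0.025]
    - [-30, 0, -9, -0.025]
    - [-30, 0, -9, -0.025]
    - [-30, 0, -8, -0.025]
    - [-30, 0, -7, -0.025]
    - [-30, 0, -6, -0.025]
    - [-31, 0, -6, -0.025]
    - [-31, 0, -5, -0.025]
    - [-31, 0, -4, -0.025]
    - [-31, 0, -4, -0.025]
    - [-31, 0, -3, -0.025]

```text
t: 12.15
ee_pos: [469.7, 145.0, 148.7]
orientation: [-1.234, 1.168, -1.169]
ft_force: [-0.0, -0.0, -0.9]
width: 30.0
```

Emit:
arm_command:
  targets:
    - [-31, 0, -2, -0.025]
    - [-30, 0, -1, -0.025]
    - [-31, 0, 0, -0.025]
    - [0, 0, 0, 0]
    - [0, 0, 0, 0]

```text
t: 12.57
ee_pos: [459.6, 236.1, 148.4]
orientation: [-1.269, 1.112, -1.112]
ft_force: [-0.1, 0.0, -0.9]
width: 29.8
```

Run:
```python
from h import *
cm=camera_model('wrist'); im=get_image('wrist'); cv2.imwrite('pics/w3.png',im)
o=get_obs(); print(o['ee_pos'],o['width'],cm['position'])
for n in ['tray_in','tray']:
  for d in tip_of('wrist',n)[:1]: print(n,d['conf'],d['at'],onz('wrist',d['at'],4,cm).round(1))
for d in silhouettes('wrist','tray')[:1]:
    ys,xs=np.nonzero(d['pixels']); print(xs.min(),xs.max(),ys.min(),ys.max())
```

```text
[459.5181497  235.0040205  148.34279141] 29.483682001084333 [531.18953498 245.03892332 320.54659097]
tray_in 0.67 [303.8, 152.6] [493.7 261.2   4. ]
tray 0.63 [307.9, 153.1] [493.7 256.7   4. ]
226 379 23 259
```

View pics/w3.png

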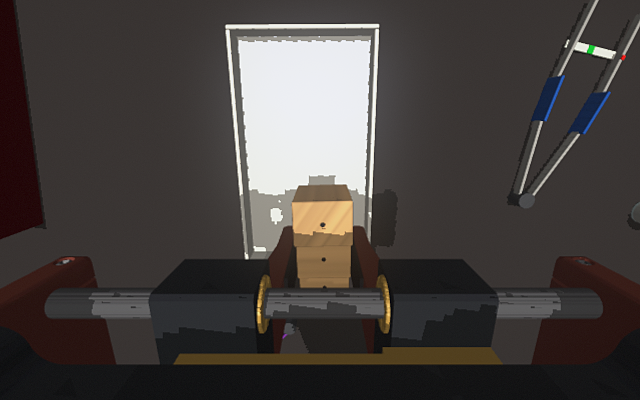

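Wrist view: the block is held at 30 mm. The tray's far rim corners are at (226,24) and (379,25), and its left rim runs down to about (245,255).

Run:
```python
from h import *
cm=camera_model('wrist')
A=onz('wrist',(226,24),30,cm)[:2];B=onz('wrist',(379,25),30,cm)[:2];C=onz('wrist',(245,255),30,cm)[:2]; D=onz('wrist',(371,220),30,cm)[:2]
print(A,B,C,D,np.linalg.norm(A-B)); 
for u,v in ((A,C),(B,D)): print(np.arctan2(*(u-v)[::-1]))
n=(A-B)/np.linalg.norm(A-B); x=np.array([n[1],-n[0]]); print('ang',np.arctan2(x[1],x[0])); c=(A+B)/2-120*x; print('center',c)
x=np.array([np.cos(.135),np.sin(.135)]); print((A+B)/2-120*x)
P=c-68*x+6*np.array([-x[1],x[0]])*0
print('P',P); plan([P[0],P[1],60],np.pi/2+.135)
```

```text
[602.74266856 339.37602052] [619.38222532 202.43584344] [376.05803634 310.2312354 ] [434.4949302  177.81977133] 137.94740645009887
0.127868261294924
0.1323625152276611
ang 0.12091690595002816
center [491.9386325 256.4312357]
[492.1542872  254.75509466]
P [424.55734197 247.27909455]
t 12.77 pos [460. 234. 148.] yaw -1.444 dyaw 0.008 q6 1.89
[[-6,29,-11,-0.003],[-6,30,-11,-0.003],[-6,29,-11,-0.003]]
```

Emit:
arm_command:
  targets:
    - [-6, 25, -11, 0]
    - [-6, 30, -11, 0]
    - [-5, 30, -11, 0]
    - [0, 0, 0, 0]
    - [0, 20, 0, 0]
    - [0, 20, 0, 0]
    - [0, 10, 0, 0]
    - [0, 7, 0, 0]
    - [0, 0, 0, 0]
    - [0, 2, 0, 0]
    - [0, 0, 0, 0]

```text
t: 13.68
ee_pos: [425.7, 247.7, 5.2]
orientation: [-1.266, 1.113, -1.114]
ft_force: [-0.2, 0.1, -0.4]
width: 29.8
```

Emit:
arm_command:
  targets:
    - [0, 2, 0, 0]
    - [0, 0, 0, 0]

```text
t: 13.85
ee_pos: [425.4, 247.8, 2.9]
orientation: [-1.266, 1.113, -1.114]
ft_force: [0.5, -0.0, -0.8]
width: 29.9
```

Emit:
arm_command:
  targets:
    - [0, 0, 0, 0]
    - [0, 0, 0, 0]
    - [0, 0, 0, 0]
    - [0, 0, 0, 0]
    - [0, -20, 0, 0]
    - [0, -35, 0, 0]
    - [0, -40, 0, 0]
    - [0, -30, 0, 0]
    - [0, 0, 0, 0]
  gripper: 65

```text
t: 14.6
ee_pos: [428.2, 249.4, 132.9]
orientation: [-1.258, 1.109, -1.115]
ft_force: [0.1, 0.7, 0.2]
width: 57.2
```

Run:
```python
from h import *
plan([640,-150,128],np.radians(125.7)-np.pi,19)
```

```text
t 14.6 pos [428. 249. 133.] yaw -1.442 dyaw 0.494 q6 1.95
[[22,0,8,-0.026],[23,0,8,-0.026],[23,0,7,-0.026],[23,0,7,-0.026],[23,0,6,-0.026],[23,0,5,-0.026],[23,0,5,-0.026],[23,0,4,-0.026],[24,0,4,-0.026],[24,0,3,-0.026],[24,1,2,-0.026],[24,0,2,-0.026],[24,1,1,-0.026],[24,0,1,-0.026],[23,1,0,-0.026],[24,0,-1,-0.026],[23,1,-1,-0.026],[24,0,-2,-0.026],[23,1,-3,-0.026]]
```

Emit:
arm_command:
  targets:
    - [22, -4, 8, -0.026]
    - [23, -4, 8, -0.026]
    - [23, -4, 7, -0.026]
    - [23, -4, 7, -0.026]
    - [23, 0, 6, -0.026]
    - [23, 0, 5, -0.026]
    - [23, 0, 5, -0.026]
    - [23, 0, 4, -0.026]
    - [24, 0, 4, -0.026]
    - [24, 0, 3, -0.026]
    - [24, 0, 2, -0.026]
    - [24, 0, 2, -0.026]
    - [24, 0, 1, -0.026]
    - [24, 0, 1, -0.026]
    - [23, 0, 0, -0.026]
    - [24, 0, -1, -0.026]
    - [23, 0, -1, -0.026]
    - [24, 0, -2, -0.026]
    - [23, 0, -3, -0.026]
    - [0, 0, 0, 0]
  gripper: 90

```text
t: 16.27
ee_pos: [638.3, -155.1, 142.7]
orientation: [-1.441, 0.739, -0.742]
ft_force: [-0.1, 0.3, 0.6]
width: 79.0
```

```bash
cat >> h.py <<'E'
def meas(n,zc,zt):
    cm=camera_model('wrist'); cv2.imwrite(f'pics/m_{n}.png',get_image('wrist'))
    for d in tip_of('wrist',n)[:2]: print(n,round(d['conf'],2),np.round(d['at']),onz('wrist',d['at'],zc,cm).round(1))
    for d in silhouettes('wrist',n)[:2]:
        ys,xs=np.nonzero(d['pixels']); print(round(d['conf'],2),d['at'],len(xs))
        r=cv2.minAreaRect(np.array([onz('wrist',(x,y),zt,cm)[:2] for x,y in zip(xs,ys)],np.float32)); print(r)
E
python3 - <<'E'
from h import *
meas('beetle_block_center',15,30)
get_image('scene'); cm=camera_model('scene')
for d in tip_of('scene','step_block_center')[:2]: print(round(d['conf'],2),np.round(d['at']),onz('scene',d['at'],18,cm).round(1))
plan([648,-153,120],-0.948)
E
```

```text
beetle_block_center 0.68 [326. 180.] [ 647.7 -152.1   15. ]
beetle_block_center 0.19 [169. 144.] [584.5   1.7  15. ]
0.56 [326.9, 180.2] 1789
((647.869384765625, -149.76304626464844), (54.41865539550781, 34.46978759765625), 34.690528869628906)
0.37 [258.5, 11.3] 1856
((734.4437255859375, -13.746902465820312), (22.387414932250977, 73.69584655761719), 35.60722732543945)
0.89 [410. 246.] [422.1 251.9  18. ]
0.28 [394. 261.] [502.1 263.8  18. ]
t 16.52 pos [ 636. -151.  143.] yaw -0.948 dyaw -0.0 q6 0.7
[[9,23,8,0.0]]
```

Emit:
arm_command:
  targets:
    - [4, 30, 5, 0]
    - [4, 35, 4, 0]
    - [0, 35, 0, 0]
    - [0, 0, 0, 0]
    - [0, 20, 0, 0]
    - [0, 12, 0, 0]
    - [0, 10, 0, 0]
    - [0, 0, 0, 0]

```text
t: 17.18
ee_pos: [647.7, -152.4, 0.6]
orientation: [-1.442, 0.741, -0.737]
ft_force: [-1.1, 0.6, 1.3]
width: 78.9
```

Emit:
arm_command:
  targets:
    - [0, 1, 0, 0]
    - [0, 0, 0, 0]
    - [0, 0, 0, 0]
    - [0, 0, 0, 0]
    - [0, 0, 0, 0]
    - [0, 0, 0, 0]
    - [0, 0, 0, 0]
    - [0, 0, 0, 0]
    - [0, 0, 0, 0]
  gripper: 25

```text
t: 17.93
ee_pos: [648.8, -153.0, 0.8]
orientation: [-1.441, 0.739, -0.739]
ft_force: [-0.9, 1.8, 3.3]
width: 35.6
```

Run:
```python
from h import *
x=np.array([np.cos(.129),np.sin(.129)]); P=np.array([492,256])+10*x; print(P)
plan([P[0],P[1],139],np.pi/2+.129,16)
```

```text
[501.91691032 257.28642516]
t 17.93 pos [ 649. -153.    1.] yaw -0.948 dyaw -0.494 q6 0.7
[[-26,-9,7,0.031],[-26,-9,7,0.031],[-27,-9,6,0.031],[-27,-9,5,0.031],[-27,-9,4,0.031],[-27,-8,3,0.031],[-27,-9,3,0.031],[-27,-8,2,0.031],[-27,-9,1,0.031],[-27,-8,0,0.031],[-27,-9,-1,0.031],[-27,-8,-2,0.031],[-27,-9,-3,0.031],[-27,-8,-3,0.031],[-28,-9,-4,0.031],[-27,-8,-5,0.031]]
```

Emit:
arm_command:
  targets:
    - [0, -20, 0, 0]
    - [0, -35, 0, 0]
    - [0, -40, 0, 0]
    - [0, -33, 0, 0]
    - [-26, 0, 7, 0.031]
    - [-26, 0, 7, 0.031]
    - [-27, 0, 6, 0.031]
    - [-27, 0, 5, 0.031]
    - [-27, 0, 4, 0.031]
    - [-27, 0, 3, 0.031]
    - [-27, 0, 3, 0.031]
    - [-27, 0, 2, 0.031]
    - [-27, 0, 1, 0.031]
    - [-27, 0, 0, 0.031]
    - [-27, 0, -1, 0.031]
    - [-27, 0, -2, 0.031]
    - [-27, 0, -3, 0.031]
    - [-27, 0, -3, 0.031]
    - [-28, 0, -4, 0.031]
    - [-27, 0, -5, 0.031]

```text
t: 19.6
ee_pos: [501.4, 258.6, 128.4]
orientation: [-1.266, 1.116, -1.117]
ft_force: [0.9, 0.1, -0.1]
width: 36.3
```

Run:
```python
from h import *
print(get_obs()['width'],get_obs()['ee_pos'])
plan([502,257,60],np.pi/2+.129,3)
```

```text
36.26521492671161 [501.44235382 258.59650302 128.4144146 ]
t 19.6 pos [501. 259. 128.] yaw -1.446 dyaw 0.004 q6 1.9
[[1,23,0,-0.001],[0,23,0,-0.001],[1,22,0,-0.001]]
```

Emit:
arm_command:
  targets:
    - [1, 35, 0, 0]
    - [0, 35, 0, 0]
    - [0, 25, 0, 0]
    - [0, 15, 0, 0]
    - [0, 10, 0, 0]
    - [0, 3, 0, 0]
    - [0, 0, 0, 0]
    - [0, 0, 0, 0]

```text
t: 20.27
ee_pos: [502.7, 256.5, 5.9]
orientation: [-1.265, 1.115, -1.116]
ft_force: [-0.3, 0.1, -0.6]
width: 36.1
```

Emit:
arm_command:
  targets:
    - [0, 1, 0, 0]
    - [0, 0, 0, 0]
    - [0, 0, 0, 0]
    - [0, 0, 0, 0]
    - [0, 0, 0, 0]
    - [0, -20, 0, 0]
    - [0, -35, 0, 0]
    - [0, -40, 0, 0]
    - [0, -33, 0, 0]
    - [0, 0, 0, 0]
  gripper: 70

```text
t: 21.1
ee_pos: [506.0, 258.2, 139.0]
orientation: [-1.256, 1.11, -1.117]
ft_force: [0.6, -0.2, 0.5]
width: 61.2
```

Run:
```python
from h import *
plan([465,-142,150],-1.52,18)
```

```text
t 21.1 pos [506. 258. 139.] yaw -1.444 dyaw -0.076 q6 1.89
[[22,-1,-5,0.004],[22,-1,-5,0.004],[22,-1,-5,0.004],[22,-1,-5,0.004],[22,0,-5,0.004],[22,-1,-5,0.004],[22,0,-4,0.004],[22,-1,-4,0.004],[22,0,-4,0.004],[22,-1,-4,0.004],[22,0,-4,0.004],[22,-1,-4,0.004],[22,0,-4,0.004],[22,-1,-4,0.004],[22,0,-4,0.004],[22,-1,-4,0.004],[21,0,-4,0.004],[22,-1,-4,0.004]]
```

Emit:
arm_command:
  targets:
    - [33, 0, -7, 0.006]
    - [33, 0, -7, 0.006]
    - [33, 0, -7, 0.006]
    - [33, 0, -7, 0.006]
    - [33, 0, -7, 0.006]
    - [33, 0, -6, 0.006]
    - [33, 0, -6, 0.006]
    - [33, 0, -6, 0.006]
    - [33, 0, -6, 0.006]
    - [33, 0, -6, 0.006]
    - [33, 0, -6, 0.006]
    - [33, 0, -6, 0.006]
    - [0, 0, 0, 0]
  gripper: 80

```text
t: 22.18
ee_pos: [462.3, -149.5, 132.4]
orientation: [-1.233, 1.171, -1.173]
ft_force: [-0.2, 0.2, -0.9]
width: 70.5
```

Run:
```python
from h import *
meas('vial_center',29,58)
get_image('scene'); cm=camera_model('scene')
for d in tip_of('scene','beetle_block_center')[:2]: print(round(d['conf'],2),np.round(d['at']),onz('scene',d['at'],19,cm).round(1))
plan([483,-142,100],-1.52)
im=cv2.imread('pics/m_vial_center.png').astype(int); m=(im[...,2]>120)&(im[...,1]<im[...,2]*.6)&(im[...,0]<60)
n,l,s,c=cv2.connectedComponentsWithStats(m.astype(np.uint8)); cm=camera_model('wrist')
for i in range(1,n):
    if s[i,4]>40: print(s[i],c[i],onz('wrist',c[i],58,cm).round())
```

```text
vial_center 0.68 [314. 176.] [ 481.1 -141.    29. ]
vial_center 0.59 [165.  61.] [577.3  -5.3  29. ]
0.89 [314.0, 176.7] 1026
((482.2008972167969, -141.3257293701172), (34.98226547241211, 28.348859786987305), 2.8201324939727783)
0.85 [392. 257.] [494.3 251.9  19. ]
0.32 [210. 192.] [ 708.7 -351.7   19. ]
t 22.43 pos [ 462. -144.  132.] yaw -1.515 dyaw -0.005 q6 1.19
[[0,16,10,0.003],[-1,16,11,0.003]]
[637 129   3  24  44] [638.40909091 137.68181818] [ 534. -408.   58.]
```

Emit:
arm_command:
  targets:
    - [-2, 15, 10, 0]
    - [0, 20, 10, 0]
    - [0, 0, 0, 0]
    - [0, 0, 0, 0]
    - [0, 30, 0, 0]
    - [0, 30, 0, 0]
    - [0, 20, 0, 0]
    - [0, 11, 0, 0]
    - [0, 0, 0, 0]

```text
t: 23.18
ee_pos: [481.1, -141.2, 5.4]
orientation: [-1.236, 1.171, -1.166]
ft_force: [0.1, 0.2, -0.3]
width: 70.2
```

Emit:
arm_command:
  targets:
    - [0, 0, 0, 0]
    - [0, 0, 0, 0]
    - [0, 0, 0, 0]
    - [0, 0, 0, 0]
    - [0, 0, 0, 0]
    - [0, 0, 0, 0]
    - [0, 0, 0, 0]
    - [0, 0, 0, 0]
    - [0, 0, 0, 0]
  gripper: 20

```text
t: 23.93
ee_pos: [482.7, -142.1, 6.7]
orientation: [-1.234, 1.168, -1.169]
ft_force: [0.4, 1.2, 5.0]
width: 28.3
```

Run:
```python
from h import *
print(get_obs()['width'],get_obs()['ee_pos'])
x=np.array([np.cos(.129),np.sin(.129)]); P=np.array([492,256])+75*x; print(P)
plan([P[0],P[1],146],np.pi/2+.129,12)
```

```text
28.31871661465426 [ 482.66624395 -142.05613556    6.72263694]
[566.3768274  265.64818871]
t 23.93 pos [ 483. -142.    7.] yaw -1.516 dyaw 0.074 q6 1.21
[[-34,-12,9,-0.006],[-33,-12,9,-0.006],[-33,-12,9,-0.006],[-33,-11,9,-0.006],[-33,-12,10,-0.006],[-33,-11,10,-0.006],[-33,-12,10,-0.006],[-33,-11,10,-0.006],[-34,-12,10,-0.006],[-33,-11,11,-0.006],[-33,-12,11,-0.006],[-34,-11,11,-0.006]]
```

Emit:
arm_command:
  targets:
    - [0, -25, 0, 0]
    - [0, -35, 0, 0]
    - [0, -40, 0, 0]
    - [0, -40, 0, 0]
    - [-34, 0, 9, -0.006]
    - [-33, 0, 9, -0.006]
    - [-33, 0, 9, -0.006]
    - [-33, 0, 9, -0.006]
    - [-33, 0, 10, -0.006]
    - [-33, 0, 10, -0.006]
    - [-33, 0, 10, -0.006]
    - [-33, 0, 10, -0.006]
    - [-34, 0, 10, -0.006]
    - [-33, 0, 11, -0.006]
    - [-33, 0, 11, -0.006]
    - [-34, 0, 11, -0.006]
    - [0, 0, 0, 0]

```text
t: 25.35
ee_pos: [567.1, 271.5, 146.5]
orientation: [-1.265, 1.112, -1.112]
ft_force: [-0.5, -0.0, 0.5]
width: 28.1
```

Run:
```python
from h import *
print(get_obs()['width'],get_obs()['ee_pos'])
plan([566,265.5,60],np.pi/2+.129,3)
```

```text
28.12237363839351 [567.08076548 271.54481222 146.49008383]
t 25.35 pos [567. 272. 146.] yaw -1.44 dyaw -0.002 q6 1.87
[[2,29,-1,0.001],[2,29,0,0.001],[2,28,-1,0.001]]
```

Emit:
arm_command:
  targets:
    - [2, 35, 0, 0]
    - [2, 35, 0, 0]
    - [1, 30, 0, 0]
    - [0, 18, 0, 0]
    - [0, 12, 0, 0]
    - [0, 4, 0, 0]
    - [0, 0, 0, 0]
    - [0, 0, 0, 0]

```text
t: 26.02
ee_pos: [567.3, 261.0, 13.2]
orientation: [-1.265, 1.115, -1.116]
ft_force: [-0.4, -1.4, -0.3]
width: 28.0
```

Emit:
arm_command:
  targets:
    - [0, 1, 0, 0]
    - [0, 0, 0, 0]
    - [0, 0, 0, 0]
    - [0, 0, 0, 0]
    - [0, 0, 0, 0]
    - [0, 0, 0, 0]
    - [0, -20, 0, 0]
    - [0, -35, 0, 0]
    - [0, -40, 0, 0]
    - [0, -40, 0, 0]
    - [0, 0, 0, 0]
  gripper: 75

```text
t: 26.93
ee_pos: [571.1, 263.0, 154.6]
orientation: [-1.255, 1.109, -1.118]
ft_force: [0.6, 0.1, 0.8]
width: 65.7
```

Run:
```python
from h import *
plan([540,5,160],-1.571,10)
```

```text
t 26.93 pos [571. 263. 155.] yaw -1.444 dyaw -0.127 q6 1.86
[[25,-1,-6,0.013],[25,0,-6,0.013],[25,-1,-6,0.013],[26,0,-5,0.013],[26,-1,-5,0.013],[26,0,-5,0.013],[25,-1,-4,0.013],[26,0,-4,0.013],[26,-1,-4,0.013],[25,0,-4,0.013]]
```

Emit:
arm_command:
  targets:
    - [25, 0, -6, 0.013]
    - [25, 0, -6, 0.013]
    - [25, 0, -6, 0.013]
    - [26, 0, -5, 0.013]
    - [26, 0, -5, 0.013]
    - [26, 0, -5, 0.013]
    - [25, 0, -4, 0.013]
    - [26, 0, -4, 0.013]
    - [26, 0, -4, 0.013]
    - [25, 0, -4, 0.013]
    - [0, 0, 0, 0]
    - [0, 0, 0, 0]
  gripper: 90

```text
t: 27.93
ee_pos: [535.0, 2.3, 146.5]
orientation: [-1.206, 1.213, -1.213]
ft_force: [1.1, 1.4, 0.1]
width: 79.0
```

Run:
```python
from h import *
cm=camera_model('wrist'); im=get_image('wrist'); o=get_obs(); print(o['t'],o['ee_pos'],o['width'])
for n,z in [('forceps',0),('forceps_grip',10),('forceps_mark',5),('forceps_tip_fixed',10),('forceps_tip_moving',10)]:
    for d in tip_of('wrist',n)[:2]: print(n,round(d['conf'],2),np.round(d['at']),onz('wrist',d['at'],z,cm).round(1))
hsv=cv2.cvtColor(im,cv2.COLOR_BGR2HSV)
def blobs(nm,lo,hi,z,amin=15):
    m=cv2.inRange(hsv,lo,hi); n,l,s,c=cv2.connectedComponentsWithStats(m)
    for i in range(1,n):
        if s[i,4]>amin:
            ys,xs=np.nonzero(l==i); P=np.array([onz('wrist',(x,y),z,cm)[:2] for x,y in zip(xs,ys)],np.float32)
            print(nm,s[i,4],c[i].round(),onz('wrist',c[i],z,cm).round(1),cv2.minAreaRect(P))
blobs('blue',(105,130,40),(125,255,255),20,40); blobs('green',(45,120,60),(80,255,255),5,6); blobs('red',(0,180,120),(6,255,255),20,6)
s=get_image('scene')
cs=camera_model('scene')
for n,z in [('step_block_center',18),('beetle_block_center',19),('vial_center',33)]:
    for d in tip_of('scene',n)[:1]: print(n,round(d['conf'],2),np.round(d['at']),onz('scene',d['at'],z,cs).round(1))
cv2.imwrite('pics/v10.png',np.hstack([cv2.resize(im[0:260,150:490],(440,336)),cv2.resize(s[215:305,340:450],(360,336))]))
```

```text
27.9833 [535.24413275   3.11454205 146.51351474] 78.69138430536486
forceps 0.83 [317. 149.] [575.8   8.2   0. ]
forceps 0.48 [365.  57.] [668.1 -42.    0. ]
forceps_grip 0.93 [318. 145.] [580.9   6.4  10. ]
forceps_mark 0.91 [335.  94.] [632.5 -11.5   5. ]
forceps_tip_fixed 0.88 [318.  48.] [674.3   5.6  10. ]
forceps_tip_moving 0.97 [363.  59.] [664.5 -38.4  10. ]
blue 142 [305. 146.] [581.4  19.6  20. ] ((581.6434326171875, 19.57716178894043), (3.6686315536499023, 42.857521057128906), 85.2450942993164)
blue 181 [350. 152.] [574.2 -26.8  20. ] ((574.08740234375, -26.70888328552246), (4.60309362411499, 43.498783111572266), 75.91472625732422)
green 43 [336.  93.] [634.  -12.6   5. ] ((633.8854370117188, -12.497659683227539), (5.269203186035156, 7.828949451446533), 82.86415100097656)
green 19 [ 77. 235.] [477.8 292.4   5. ] ((477.8055114746094, 292.187744140625), (15.358951568603516, 3.5793509483337402), 38.39496612548828)
step_block_center 0.82 [409. 245.] [422.7 245.9  18. ]
beetle_block_center 0.69 [290. 282.] [750.6 153.   19. ]
vial_center 0.67 [378. 267.] [562.3 263.6  33. ]
```

View pics/v10.png

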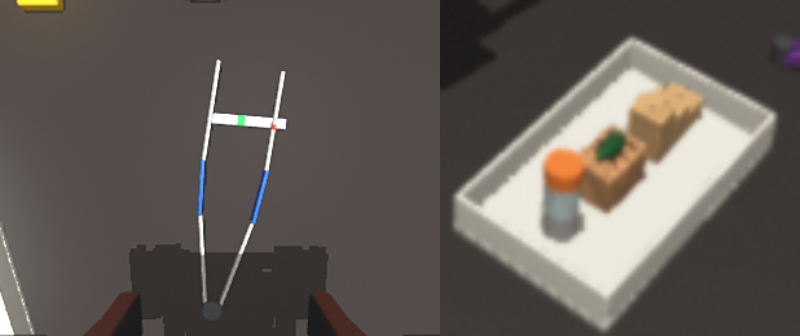

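Crop: the vial, beetle block and step block all stand upright in the tray. The forceps lie with tips up, plates at wrist pixels (305,146) and (350,152), and the green mark at (336,93). Picture count is 10.

Run:
```python
from h import *
plan([580,-3,60],-1.655,4)
```

```text
t 28.43 pos [535.   4. 146.] yaw -1.573 dyaw -0.082 q6 1.56
[[2,22,11,0.02],[1,21,11,0.02],[1,22,12,0.02],[1,21,11,0.02]]
```

Emit:
arm_command:
  targets:
    - [2, 22, 11, 0.02]
    - [1, 21, 11, 0.02]
    - [1, 22, 12, 0.02]
    - [1, 21, 11, 0.02]
    - [0, 0, 0, 0]
    - [0, 0, 0, 0]
  gripper: 88

```text
t: 28.93
ee_pos: [579.1, -3.2, 59.5]
orientation: [-1.171, 1.272, -1.269]
ft_force: [-0.6, 0.6, 0.6]
width: 77.6
```

Run:
```python
from h import *
plan([580,-3,-2],-1.655,4)
```

```text
t 28.93 pos [579.  -3.  59.] yaw -1.653 dyaw -0.002 q6 1.63
[[0,15,0,0.0],[0,15,0,0.0],[0,16,0,0.0],[0,15,1,0.0]]
```

Emit:
arm_command:
  targets:
    - [0, 20, 0, 0]
    - [0, 20, 0, 0]
    - [0, 12, 0, 0]
    - [0, 5, 1, 0]
    - [0, 0, 0, 0]
    - [0, 3, 0, 0]
    - [0, 2, 0, 0]
    - [0, 0, 0, 0]

```text
t: 29.6
ee_pos: [581.3, -3.4, -1.0]
orientation: [-1.168, 1.27, -1.271]
ft_force: [0.1, -0.2, -0.0]
width: 77.4
```

Emit:
arm_command:
  targets:
    - [0, 0, 0, 0]
    - [0, 0, 0, 0]
    - [0, 0, 0, 0]
    - [0, 0, 0, 0]
    - [0, 0, 0, 0]
    - [0, 0, 0, 0]
  gripper: 55

```text
t: 30.1
ee_pos: [581.2, -3.5, -1.3]
orientation: [-1.168, 1.27, -1.27]
ft_force: [0.2, -0.4, 2.0]
width: 48.6
```

Emit:
arm_command:
  targets:
    - [0, 0, 0, 0]
    - [0, 0, 0, 0]
    - [0, 0, 0, 0]
  gripper: 46

```text
t: 30.35
ee_pos: [581.2, -3.5, -1.4]
orientation: [-1.168, 1.27, -1.27]
ft_force: [-0.3, -0.8, 2.1]
width: 40.4
```

Emit:
arm_command:
  targets:
    - [0, 0, 0, 0]
    - [0, 0, 0, 0]
    - [0, 0, 0, 0]
  gripper: 42

```text
t: 30.6
ee_pos: [581.2, -3.5, -1.4]
orientation: [-1.168, 1.27, -1.27]
ft_force: [0.4, -0.8, 2.6]
width: 36.9
```

Emit:
arm_command:
  targets:
    - [0, 0, 0, 0]
    - [0, 0, 0, 0]
    - [0, 0, 0, 0]
  gripper: 39

```text
t: 30.85
ee_pos: [581.1, -3.5, -1.4]
orientation: [-1.168, 1.27, -1.27]
ft_force: [0.9, -1.2, 3.8]
width: 34.4
```

```bash
cat > g.py <<'E'
from h import *
import sys
cm=camera_model('wrist'); im=get_image('wrist'); o=get_obs(); zb=float(sys.argv[1]); print(o['t'],o['ee_pos'],o['width'])
T={}
for n,z in [('forceps_mark',5),('forceps_tip_fixed',10),('forceps_tip_moving',10)]:
    for d in tip_of('wrist',n)[:1]: T[n]=onz('wrist',d['at'],z+zb,cm); print(n,round(d['conf'],2),np.round(d['at']),T[n].round(1))
if len(T)==3: print('gap',np.linalg.norm(T['forceps_tip_fixed']-T['forceps_tip_moving']))
hsv=cv2.cvtColor(im,cv2.COLOR_BGR2HSV)
for nm,lo,hi,z in [('green',(45,120,60),(80,255,255),5),('red',(0,170,120),(6,255,255),20),('blue',(105,130,40),(125,255,255),20)]:
    n,l,s,c=cv2.connectedComponentsWithStats(cv2.inRange(hsv,lo,hi))
    for i in range(1,n):
        if s[i,4]>3 and 230<c[i][0]<430 and c[i][1]<230:
            ys,xs=np.nonzero(l==i); P=np.array([onz('wrist',(x,y),z+zb,cm)[:2] for x,y in zip(xs,ys)],np.float32)
            print(nm,s[i,4],c[i].round(),onz('wrist',c[i],z+zb,cm).round(1),cv2.minAreaRect(P))
cv2.imwrite(sys.argv[2],cv2.resize(im[10:210,220:440],(660,600)))
E
python3 g.py 0 pics/g1.png
```

```text
30.9 [581.13470695  -3.48768467  -1.37691799] 34.458723476830656
forceps_mark 0.62 [356. 160.] [629.2 -27.7   5. ]
forceps_tip_fixed 0.64 [328.  85.] [670.6 -14.3  10. ]
forceps_tip_moving 0.58 [349.  88.] [668.  -25.5  10. ]
gap 11.445280653931551
green 23 [359. 159.] [629.5 -29.    5. ] ((628.8721923828125, -29.183740615844727), (1.1541941165924072, 6.964150905609131), 87.03585052490234)
green 5 [350. 163.] [627.6 -23.9   5. ] ((627.568115234375, -23.880970001220703), (3.084540367126465e-06, 2.3338000774383545), 86.6081771850586)
```

View pics/g1.png

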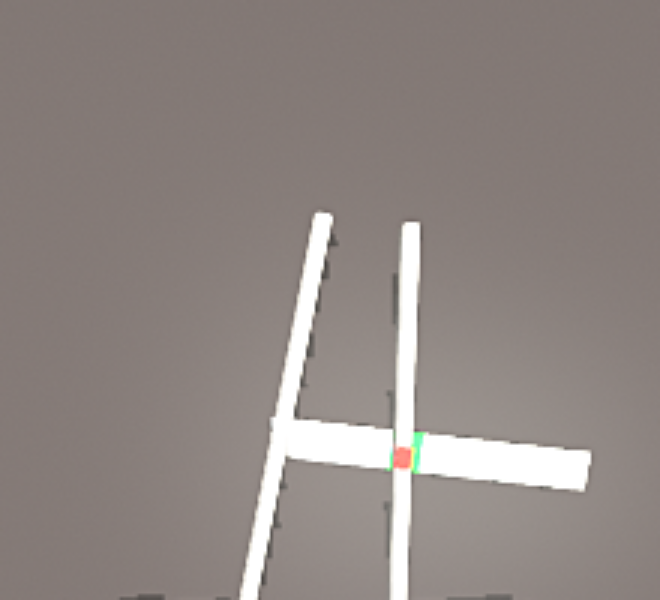

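Crop: the red pointer on the swinging limb stands on the green mark at (403,457), with green showing on both sides of the limb. The width is 34.4 mm. Lifting now.

Emit:
arm_command:
  targets:
    - [0, -3, 0, 0]
    - [0, -8, 0, 0]
    - [0, -15, 0, 0]
    - [0, -20, 0, 0]
    - [0, -25, 0, 0]
    - [0, -25, 0, 0]
    - [0, -25, 0, 0]
    - [0, -18, 0, 0]
    - [0, 0, 0, 0]

```text
t: 31.8
ee_pos: [582.9, -3.3, 141.5]
orientation: [-1.164, 1.266, -1.273]
ft_force: [0.7, -0.9, -1.6]
width: 34.4
```

```bash
python3 g.py 139 pics/g2.png
python3 - <<'E'
from h import *
plan([432.5,248,138],-1.442,18)
E
```

```text
31.85 [581.8845189   -3.32595619 139.41688579] 34.17160053139474
forceps_mark 0.89 [346. 159.] [631.4 -21.8 144. ]
forceps_tip_fixed 0.78 [308.  81.] [675.3  -4.  149. ]
forceps_tip_moving 0.57 [336.  85.] [672.3 -18.4 149. ]
gap 14.668208527952972
green 60 [341. 157.] [632.6 -18.9 144. ] ((633.0030517578125, -18.967607498168945), (2.383807897567749, 7.699241638183594), 86.00125122070312)
red 35 [347. 161.] [632.1 -21.3 159. ] ((632.144775390625, -21.52446746826172), (2.7191412448883057, 3.2995223999023438), 86.3156967163086)
t 32.0 pos [580.  -3. 136.] yaw -1.654 dyaw 0.212 q6 1.63
[[-13,0,-9,-0.012],[-13,0,-9,-0.012],[-13,0,-9,-0.012],[-14,0,-9,-0.012],[-14,0,-9,-0.012],[-14,0,-8,-0.012],[-14,0,-8,-0.012],[-14,0,-8,-0.012],[-14,0,-8,-0.012],[-14,0,-8,-0.012],[-14,0,-8,-0.012],[-14,0,-8,-0.012],[-15,0,-7,-0.012],[-15,0,-7,-0.012],[-15,0,-7,-0.012],[-14,-1,-7,-0.012],[-15,0,-7,-0.012],[-15,-1,-6,-0.012]]
```

Emit:
arm_command:
  targets:
    - [-6, 0, -4, -0.006]
    - [-13, 0, -9, -0.012]
    - [-13, 0, -9, -0.012]
    - [-14, 0, -9, -0.012]
    - [-14, 0, -9, -0.012]
    - [-14, 0, -8, -0.012]
    - [-14, 0, -8, -0.012]
    - [-14, 0, -8, -0.012]
    - [-14, 0, -8, -0.012]
    - [-14, 0, -8, -0.012]
    - [-14, 0, -8, -0.012]
    - [-14, 0, -8, -0.012]
    - [-15, 0, -7, -0.012]
    - [-15, 0, -7, -0.012]
    - [-15, 0, -7, -0.012]
    - [-14, 0, -7, -0.012]
    - [-15, 0, -7, -0.012]
    - [-15, 0, -6, -0.012]
    - [-7, 0, -3, -0.006]
    - [0, 0, 0, 0]

```text
t: 33.67
ee_pos: [434.0, 249.7, 137.2]
orientation: [-1.271, 1.109, -1.108]
ft_force: [0.3, 0.1, -0.5]
width: 34.5
```

Emit:
arm_command:
  targets:
    - [0, 0, 0, 0]
    - [0, 0, 0, 0]
    - [0, 0, 0, 0]
    - [0, 0, 0, 0]
    - [0, 0, 0, 0]
    - [0, 0, 0, 0]
    - [0, 0, 0, 0]
    - [0, 0, 0, 0]
    - [0, 0, 0, 0]
    - [0, 0, 0, 0]
    - [0, 0, 0, 0]
    - [0, 0, 0, 0]
    - [0, 0, 0, 0]
    - [0, 0, 0, 0]
    - [0, 0, 0, 0]
    - [0, 0, 0, 0]
    - [0, 0, 0, 0]
    - [0, 0, 0, 0]

```text
t: 35.17
ee_pos: [435.8, 248.3, 137.5]
orientation: [-1.269, 1.111, -1.111]
ft_force: [-0.3, 1.2, -0.5]
width: 34.1
```

```bash
python3 g.py 138 pics/g3.png
python3 - <<'E'
from h import *
s=get_image('scene'); cs=camera_model('scene')
for n,z in [('step_block_center',18),('beetle_block_center',19),('vial_center',33),('forceps_grip',148),('forceps_tip_fixed',148),('forceps_tip_moving',148)]:
    for d in tip_of('scene',n)[:2]: print(n,round(d['conf'],2),np.round(d['at']),onz('scene',d['at'],z,cs).round(1))
a=cv2.imread('pics/g3.png')
cv2.imwrite('pics/fin.png',np.hstack([cv2.resize(a,(380,345)),cv2.resize(s[160:310,300:480],(414,345))]))
E
```

```text
35.2167 [435.7730532  248.29462789 137.47024371] 34.840314459478364
forceps_mark 0.81 [345. 158.] [487.7 241.6 143. ]
forceps_tip_fixed 0.82 [308.  79.] [526.6 267.6 148. ]
forceps_tip_moving 0.84 [336.  85.] [525.6 252.8 148. ]
gap 14.846851436994594
green 54 [341. 157.] [488.  244.1 143. ] ((488.23760986328125, 244.12237548828125), (6.406627178192139, 2.3358571529388428), 8.396702766418457)
red 34 [347. 161.] [488.  241.8 158. ] ((488.0332336425781, 241.80177307128906), (3.2224559783935547, 2.1293904781341553), 8.718554496765137)
blue 8 [296. 219.] [451.8 265.2 158. ] ((451.7779235839844, 265.1549072265625), (0.5947745442390442, 2.26088547706604), 7.525876998901367)
blue 7 [351. 219.] [455.8 234.7 158. ] ((455.78680419921875, 234.80838012695312), (0.5949406027793884, 1.7007735967636108), 7.5251593589782715)
step_block_center 0.6 [409. 248.] [429.5 254.   18. ]
beetle_block_center 0.54 [386. 260.] [516.5 250.   19. ]
vial_center 0.6 [378. 268.] [563.8 267.1  33. ]
forceps_grip 0.91 [481. 233.] [398.1 420.5 148. ]
forceps_grip 0.8 [412. 205.] [427.5 245.2 148. ]
forceps_tip_fixed 0.86 [390. 223.] [527.3 260.5 148. ]
forceps_tip_fixed 0.61 [516. 231.] [328.6 467.8 148. ]
forceps_tip_moving 0.64 [518. 241.] [361.4 489.2 148. ]
forceps_tip_moving 0.61 [409. 243.] [550.4 338.  148. ]
```

View pics/fin.png

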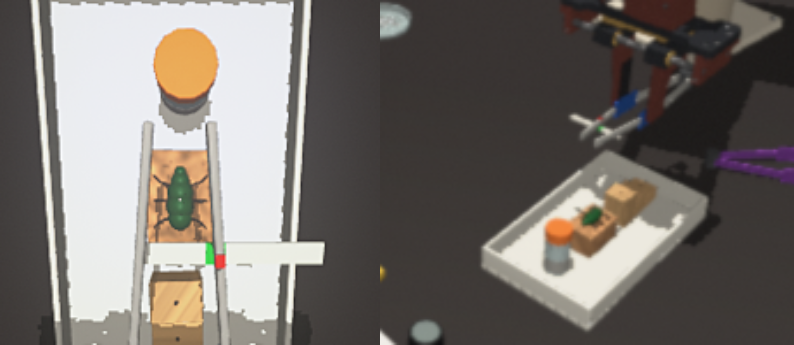

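Final view: the pointer is within about 0.5 mm of the mark's centre once parallax is allowed for. The estimated gap is 14.8 mm, and all three items stand in the tray under the level forceps. Handing in.

```bash
python3 -c "
from workcell import *
print(close_job())"
```

```text
the job is handed in; nothing more can be done
None
```

The job is handed in at about 35 s of the 72 s allowed. The vial, stepped block and beetle block stand upright in the tray. The blue forceps are held level over it, squeezed to the green mark.

**Last checks:**
- **Tip gap:** about 14.8 mm from the wrist camera, with the red pointer about 0.5 mm from the centre of the green mark. The finger opening read 34.1–34.8 mm (34 mm is the mark).
- **Position:** the fixed tip is over the tray, 33 to 36 mm from its centre by the wrist and scene cameras. The forceps are about 15 cm above the bench. I held still for 1.5 s before handing in.
- **Not measured:** the tilt of the forceps and blocks was judged only by eye in the pictures. I made no final position check on the bystanders, but none of them was touched deliberately.

**What disagreed:**
- **Finger reach:** the stated reach of 17 mm past the TCP did not match the cameras. The fingertips stood about 7 mm short of the reported TCP, so my first two tries at the stepped block closed above it. I corrected the depth and every later grasp worked.
- **Tip gap on the bench:** one network reading there gave 11.4 mm. The picture and the two readings after lifting gave 13 to 15 mm.
- **Scene camera misreadings:** in the final check, it sometimes reported the purple forceps as the blue ones, and its swinging-tip reading was clearly wrong. I ignored those.

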